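Clear the read spore-test vials into the discard trough

ROBOT

A 7-joint arm with a two-finger parallel gripper is mounted at the origin on a cart in front of the work surface, level with it; the furniture and walls round the work are solid. World frame = base frame: x ahead of the robot, y to its left, z up, the work surface at z = 0. Lengths are in m, angles in rad, forces in N, time in s.
With the tool pointing down it reaches from about 0.4 to 0.925 m from the base axis. Payload 4.1 kg.
Tool frame: the origin (TCP) lies at the very end of the fingers, on their centre line; the grasp point (between the pads) lies 19 mm behind it; z points along the fingers, y is the line along which they close (so a half turn about z gives the same grasp; the last joint's range is limited). The gripper opens to 85 mm and grips with 20 to 120 N. Pads are 22 mm wide; open, the fingers measure 114 mm over their backs; the gripper's body (76 mm by 85 mm) begins 54 mm behind the grasp point. The pads swing forward as they close: fully open they stand 13 mm farther back than shut.
Start: joints at [-1.206, 0.398, 0.045, 1.537, -0.019, 1.207, -0.051], TCP at [0.291, 0.581, 0.231] pointing down, gripper open.
Joint ranges: [-2.82, 2.82], [-0.49, 2.23], [-1.37, 1.46], [0, 2.46], [-1.36, 4.5], [0.23, 2], [-2.94, 2.94]. Speed limits (rad/s): [2.57, 2.57, 3.14, 3.14, 3.14, 3.14, 3.14].

INTERFACE

Orientations are given as [roll, pitch, yaw] about the fixed x, y, z axes, in that order (R = Rz(yaw) Ry(pitch) Rx(roll)).
In Python, from cell import arm, optics, ticket gives the robot as it stands.
- The arm moves only by the shell command python3 -m handwheel 'ROWS' [OPENING] [FORCE]. ROWS is a JSON object of lists of equal length, an entry for each row: "linear": the shift along the world's x, y, z in cm, a list of three; "roll": the turn about the world's z in degrees. A call has 1 to 10 rows; each row shifts and turns the commanded pose from where the row before left it; what a row does not reach is not made up. A row lasts 1/10 s, in which the tool goes at most 50 mm and 8.59 degrees, less where a joint would pass 70% of its speed; a pose out of reach is approached as far as the arm can. A call with a gripper value outside its range is refused whole. OPENING is the closure, from -1 (fully open) to 1 (shut), set as the call begins (- or left out, the last holds). The fingers move at their own pace and stop on an object; FORCE is the grip in N (left out, the last holds). Time passes only in rows, so rows that do not move let the fingers close. It gives the time, the measured TCP pose, the force, the opening and the grip force at its end, in the units of the state.
- arm.sense(): the state, without advancing time (a new reading comes with each control period).
- optics.snapshot(name): name is "scene" or "top"; returns the picture (384x512x3 uint8, red, green, blue); there is no depth.
- optics.calibration(name): a dict with "fx", "fy", "cx", "cy" (pixels), "T" (4x4, takes a point from camera to world coordinates). Camera axes: x right, y down, z forward; pixel columns grow to the right and rows downward; lengths in m; the calibration is good to about 2 mm. A picture is of the moment at which its call begins. calibration takes no time and is no camera call.
- ticket.sign_off(): hands the job in; it is judged then, once.
Trained networks look in the newest picture that a camera, given by its name, has taken for a name from the list of things; names that differ only in an ending like _2 or _b are one class to them, and where a whole thing is asked for, a point or a joint stands for the part that bears it (a point fixed in the world has none). Each returns a list of dicts, best first, with "conf" (0 to 1); they miss things now and then, are a little off and sometimes report something else, mostly with a low value. They report only what shows in the picture. A call takes as long as a camera call.
- optics.regions_of(camera, query): "pixels" (384x512 bool, what is visible of it) and "uv" ([column, row] in pixels, amid what is visible of it).
The state is a dict: "t": time; "joint_pos": joint angles; "qvel": joint speeds; "joint_efforts": joint torques, N m; "ee_pos": TCP position; "eef_rot": TCP orientation; "ft_force": force on the tool from outside, world axes, zero at the start; "moment": the same for the moment, N m; "finger_gap": finger opening in m; "gripper_force": force on a finger pad.
Only numpy, scipy, OpenCV 4.12 (cv2) and the standard library are available. Lean on these libraries where they do the work, as an engineer would, in place of code of your own. Each camera call takes 0.05 s, during which the arm holds its last target. There are 200 camera calls.

TASK

The three spore-test vials on the blue plate of the counting tray have been read and go back through the steriliser before they are binned. Gently sweep all three across the plate with your fingers into the trough behind it, without pinching or lifting any of them, then swing the trough's standing cover over and press it down until it is fully shut. Leave the dappen dish, the tape roll and the stone model where they stand, and finish clear of everything.

Things in the scene. Friction and masses are not known exactly. Their poses are not given: they have to be found in the camera images.
- counting_tray: White, smooth plastic counting tray, 161 x 172 mm, on rubber feet; it does not slide. Stands right of the 190 mm high steriliser. Origin: on the worktop under the plate and trough, midway in y; x runs across the plate towards the trough (roughly away from the robot), y along the trough, z up. Low side walls (y = 80 to 86 mm, both sides) reach z = 36.5 mm, 2.5 mm above the plate
- plate_mid (a point): centre of the tray's blue plate, on its surface (tray x = -27.5, z = 34 mm). The flat plate spans 95 mm in x (-75 to +20 mm) and 160 mm in y; its near edge is open, with no wall, and its far edge (a pale strip) drops straight into the trough
- trough_mid (a point): centre of the trough's floor (tray x = 50, z = 6 mm). The trough is 60 mm wide in x (20 to 80 mm), 160 mm long in y, 28 mm deep below the plate; its back wall, 6 mm thick, and end walls reach z = 36 mm
- cover (a joint): Hinge of the trough's tinted clear cover (168 mm wide, 71 mm hinge to free edge, 3 mm thick, a 26 mm wide thumb tab standing out 7 mm more mid-edge). Rad: 0 = shut over the trough (upper face at tray z = 39 mm), 1.57 = upright; starts open, leaning back away from the plate, 1.75 to 2.0. Stiff (0.05 N m, about 1 N at the edge): stays where left, never falls by itself
- cover_hinge (a point): middle of the cover's hinge line, which runs along the tray's y at tray x = 86.5, z = 37.5 mm
- cover_edge (a point): middle of the cover's free edge, 71 mm from the hinge line, half way through its thickness
- vial_1: spore-test vial lying on the plate: clear barrel with a purple cap, 48 mm long, 10 mm thick, about 12 g; slides rather than rolls. Origin: centre of its underside as it first lies, x along its length
- vial_1_mid (a point): middle of vial_1's barrel, 5 mm in from every side
- vial_2: spore-test vial lying on the plate: clear barrel with a purple cap, 48 mm long, 10 mm thick, about 12 g; slides rather than rolls. Origin: centre of its underside as it first lies, x along its length
- vial_2_mid (a point): middle of vial_2's barrel, 5 mm in from every side
- vial_3: spore-test vial lying on the plate: clear barrel with a purple cap, 48 mm long, 10 mm thick, about 12 g; slides rather than rolls. Origin: centre of its underside as it first lies, x along its length
- vial_3_mid (a point): middle of vial_3's barrel, 5 mm in from every side
- dappen_dish: small white eight-sided glass dish, 37 mm across, 26 mm high, standing beside or behind the tray. Origin: centre of its underside
- tape_roll: roll of white indicator tape lying flat, 69 mm across, 20 mm high, beside or behind the tray. Origin: centre of its underside
- stone_model: cream plaster dental arch, 48 x 60 x 29 mm, beside or behind the tray. Origin: centre of its underside

How it is judged:
On the way, in this order (a step that is already met when the one before it is completed fails the run):
1. all three vials lie down in the trough while the cover still stands open (x of vial_1_mid in the frame of counting_tray between 0.02 and 0.08 m and y of vial_1_mid in the frame of counting_tray between -0.08 and 0.08 m and z of vial_1_mid in the frame of counting_tray between 0.005 and 0.032 m and x of vial_2_mid in the frame of counting_tray between 0.02 and 0.08 m and y of vial_2_mid in the frame of counting_tray between -0.08 and 0.08 m and z of vial_2_mid in the frame of counting_tray between 0.005 and 0.032 m and x of vial_3_mid in the frame of counting_tray between 0.02 and 0.08 m and y of vial_3_mid in the frame of counting_tray between -0.08 and 0.08 m and z of vial_3_mid in the frame of counting_tray between 0.005 and 0.032 m and value of joint cover above 0.9 rad), for 0.2 s.
2. the cover is shut over them (x of vial_1_mid in the frame of counting_tray between 0.02 and 0.08 m and y of vial_1_mid in the frame of counting_tray between -0.08 and 0.08 m and z of vial_1_mid in the frame of counting_tray between 0.005 and 0.032 m and x of vial_2_mid in the frame of counting_tray between 0.02 and 0.08 m and y of vial_2_mid in the frame of counting_tray between -0.08 and 0.08 m and z of vial_2_mid in the frame of counting_tray between 0.005 and 0.032 m and x of vial_3_mid in the frame of counting_tray between 0.02 and 0.08 m and y of vial_3_mid in the frame of counting_tray between -0.08 and 0.08 m and z of vial_3_mid in the frame of counting_tray between 0.005 and 0.032 m and value of joint cover below 0.05 rad), for 0.2 s.
At the end, for the whole second after the job is handed in: All three vials lie at rest inside the trough (the middle of each between x = 20 and 80 mm and within 80 mm of the centre in y, below the plate's level at no more than 32 mm, in the tray's frame) and the cover is within 0.05 rad of shut (all of step 2 and linear speed of each of vial_1, vial_2, vial_3 below 0.02 m/s); the robot touches nothing.
It fails at once if a vial is lifted (its middle more than 21 mm above the plate, where lying it is at 5 mm) (z of any of vial_1_mid, vial_2_mid, vial_3_mid in the frame of counting_tray above 0.055 m).
It fails at once if a vial is pinched, or pressed by the fingers with more than 15 N (there is a glass ampoule inside) (contact force between the fingers and vial_1 above 15 N or contact force between the fingers and vial_2 above 15 N or contact force between the fingers and vial_3 above 15 N).
It fails at once if the dappen dish, tape roll or stone model is moved more than 12 mm (distance of any of dappen_dish, tape_roll, stone_model from where it was at the start of the episode above 0.012 m).
It also fails if it takes over 64 s, if anything falls off the work surface, if the arm or the gripper's body presses on something with over 40 N, if the wrist force passes 120 N, or if a joint passes its speed limit or range.

## Working session

There is one attempt and no reset: what is moved stays moved. The work goes in short steps, Python scripts to look and compute and a shell command to move; the robot and the scene stay as the last step left them, time stands still between calls to the robot, and variables do not carry over. Pictures are saved under pics/ and viewed, at most 10 in all, crops included, and the job is handed in when it is done.

```bash
mkdir -p pics; ls
cat > h.py <<'E'
import numpy as np, cv2
from cell import arm, optics, ticket
def ray(cam,uv,z):
    c=optics.calibration(cam);T=np.array(c["T"])
    d=T[:3,:3]@np.array([(uv[0]-c["cx"])/c["fx"],(uv[1]-c["cy"])/c["fy"],1]);o=T[:3,3]
    return o+d*(z-o[2])/d[2]
def proj(cam,p):
    c=optics.calibration(cam);T=np.array(c["T"])
    q=T[:3,:3].T@(np.array(p)-T[:3,3]);return np.array([c["fx"]*q[0]/q[2]+c["cx"],c["fy"]*q[1]/q[2]+c["cy"]])
def save(cam,fn):
    im=optics.snapshot(cam);cv2.imwrite("pics/"+fn,im[:,:,::-1]);return im
E
python3 - <<'E'
from h import *
np.set_printoptions(precision=4,suppress=True)
for c in("scene","top"):
    save(c,c+"0.png");print(c,np.array(optics.calibration(c)["T"]),optics.calibration(c)["fx"])
for q,z in(("counting_tray",.034),("vial_1",.039),("cover",.06),("dappen_dish",.013),("tape_roll",.01),("stone_model",.015)):
    for r in optics.regions_of("top",q):
        p=r["pixels"].astype(np.uint8);ys,xs=np.nonzero(p)
        print(q,r["conf"],r["uv"],ray("top",r["uv"],z),p.sum(),[xs.min(),xs.max(),ys.min(),ys.max()],cv2.minAreaRect(np.c_[xs,ys].astype(np.float32)))
s=arm.sense();print(s["t"],s["ee_pos"],s["eef_rot"],s["finger_gap"])
E
```

```text
pics
scene [[ 0.7165 -0.3062  0.6268 -0.0238]
 [-0.6971 -0.2834  0.6585 -0.9625]
 [-0.024  -0.9088 -0.4166  0.4346]
 [ 0.      0.      0.      1.    ]] 478.36681903693466
top [[-0.0184 -0.9982  0.057   0.482 ]
 [-0.9998  0.0177 -0.0128 -0.3598]
 [ 0.0117 -0.0572 -0.9983  0.8941]
 [ 0.      0.      0.      1.    ]] 450.8753453127738
counting_tray 0.61 [270.1, 198.5] [ 0.5234 -0.4021  0.034 ] 9258 [np.int64(211), np.int64(325), np.int64(142), np.int64(264)] ((267.12091064453125, 203.34390258789062), (94.59375762939453, 106.8725814819336), 13.535857200622559)
vial_1 0.68 [290.1, 232.3] [ 0.4585 -0.4384  0.039 ] 85 [np.int64(286), np.int64(291), np.int64(220), np.int64(242)] ((287.9197998046875, 230.93174743652344), (4.264705657958984, 22.19983673095703), 6.709836959838867)
vial_1 0.41 [239.4, 219.1] [ 0.4852 -0.3429  0.039 ] 120 [np.int64(234), np.int64(243), np.int64(208), np.int64(232)] ((238.66445922851562, 219.7188720703125), (5.304769992828369, 24.72125816345215), 11.888657569885254)
cover 0.92 [277.9, 161.1] [ 0.5916 -0.4168  0.06  ] 2009 [np.int64(231), np.int64(324), np.int64(14
[... 250 characters left out ...]
640625, 203.25112915039062), (94.59365844726562, 107.23072052001953), 13.5704345703125)
dappen_dish 0.84 [258.9, 111.9] [ 0.6963 -0.3845  0.013 ] 305 [np.int64(248), np.int64(266), np.int64(100), np.int64(119)] ((257.0, 109.5), (19.0, 18.0), 90.0)
tape_roll 0.68 [341.1, 211.9] [ 0.4957 -0.5423  0.01  ] 705 [np.int64(323), np.int64(355), np.int64(202), np.int64(234)] ((339.0, 218.0), (32.0, 32.0), 90.0)
stone_model 0.68 [321.9, 268.2] [ 0.3873 -0.5007  0.015 ] 669 [np.int64(305), np.int64(336), np.int64(255), np.int64(283)] ((321.8301696777344, 269.9056701660156), (25.27433967590332, 29.944599151611328), 74.05460357666016)
0.4 [0.2907 0.5813 0.2312] [-3.1414  0.      2.6779] 0.085175700690513
```

Run:
```python
import cv2
a=cv2.imread("pics/top0.png");b=cv2.imread("pics/scene0.png")
cv2.imwrite("pics/topc.png",cv2.resize(a[90:290,150:390],None,fx=3,fy=3,interpolation=cv2.INTER_CUBIC))
```

```text
(no output)
```

View pics/topc.png

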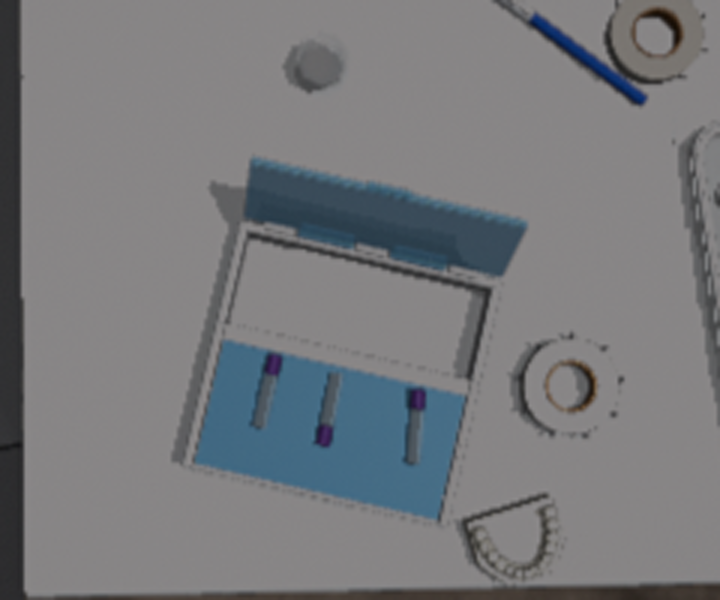

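View pics/scene0.png

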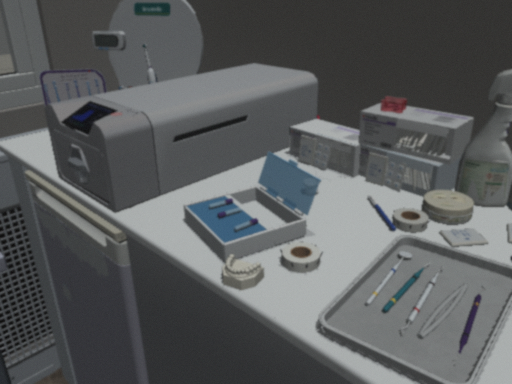

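The top view shows the steriliser on the left at u≈157. The plate's near corners are at crop (192,463) and (440,520), and the trough's back corners at (247,235) and (491,290). The three vials lie roughly along tray x, and the cover leans back behind the trough.

```bash
cat >> h.py <<'E'
import json,os
if os.path.exists("tray.json"): TX,TY,TH=json.load(open("tray.json"))
def t2w(p): c,s=np.cos(TH),np.sin(TH);return np.array([TX+c*p[0]-s*p[1],TY+s*p[0]+c*p[1],p[2]])
def w2t(p): c,s=np.cos(TH),np.sin(TH);d=p[0]-TX,p[1]-TY;return np.array([c*d[0]+s*d[1],-s*d[0]+c*d[1],p[2]])
E
python3 - <<'E'
import h;from h import *
from scipy.optimize import least_squares
np.set_printoptions(precision=4,suppress=True)
pts=[((192,463),(-.075,.08,.034)),((440,520),(-.075,-.08,.034)),((247,235),(.08,.08,.036)),((491,290),(.08,-.08,.036))]
def f(q):
    h.TX,h.TY,h.TH=q
    return np.concatenate([proj("top",t2w(m))-(np.array(u)/3+[150,90]) for u,m in pts])
r=least_squares(f,[.52,-.4,-.2]);print(r.x,r.fun);json.dump(list(r.x),open("tray.json","w"))
f(r.x)
im=cv2.imread("pics/top0.png").copy()
g=lambda u:ray("top",np.array(u)/3+[150,90],.039)
for a,b in(((275,355),(258,428)),((335,373),(323,445)),((416,390),(411,463))): print("vial",w2t(g(a)),w2t(g(b)))
hz=optics.calibration("top")
print("dish",w2t(ray("top",(257,110),.013)),"tape",w2t(ray("top",(339,218),.01)),"stone",w2t(ray("top",(321,269),.015)))
print("ster edge",ray("top",(157,200),.19), w2t(ray("top",(157,200),.0)))
# cover angle from free edge corners, crop (250,157),(526,222)
from scipy.optimize import minimize_scalar
P=lambda a,y:t2w((.0865+.071*np.cos(a),y,.0375+.071*np.sin(a)))
c=lambda a:sum(np.sum((proj("top",P(a,y))-(np.array(u)/3+[150,90]))**2) for u,y in(((250,158),.084),((526,222),-.084)))
m=minimize_scalar(c,bounds=(1.2,2.3),method="bounded");print("cover",m.x,m.fun)
E
```

```text
[ 0.4888 -0.3895 -0.2443] [-0.0199  1.5577 -0.4673  1.4979  0.1396 -1.772   0.3581 -1.3403]
vial [0.0061 0.0448 0.039 ] [-0.0411  0.0449  0.039 ]
vial [0.0035 0.0053 0.039 ] [-0.0424  0.0026  0.039 ]
vial [ 0.0045 -0.047   0.039 ] [-0.041 -0.054  0.039]
dish [0.203  0.0596 0.013 ] tape [ 0.0311 -0.145   0.01  ] stone [-0.0735 -0.131   0.015 ]
ster edge [ 0.5167 -0.2179  0.19  ] [-0.0146  0.2127  0.    ]
cover 1.200006556947085 2.7366757247178306
```

Run:
```python
import h;from h import *
from scipy.optimize import minimize_scalar
h.TX+=.003*np.cos(h.TH);h.TY+=.003*np.sin(h.TH);json.dump([h.TX,h.TY,h.TH],open("tray.json","w"))
P=lambda a,y:t2w((.0865-.071*np.cos(a),y,.0375+.071*np.sin(a)))
c=lambda a:sum(np.sum((proj("top",P(a,y))-(np.array(u)/3+[150,90]))**2) for u,y in(((250,158),.084),((526,222),-.084)))
m=minimize_scalar(c,bounds=(1.2,2.3),method="bounded");a=m.x;print("tray",h.TX,h.TY,h.TH,"cover",a,m.fun)
for cam,o,k in(("top",(190,130),4),("scene",(160,140),4)):
    im=cv2.imread(f"pics/{cam}0.png")[o[1]:o[1]+150,o[0]:o[0]+195]
    im=cv2.resize(im,None,fx=k,fy=k,interpolation=cv2.INTER_CUBIC)
    for poly,col in(([(-.075,.08,.034),(.02,.08,.034),(.02,-.08,.034),(-.075,-.08,.034)],(0,0,255)),([(.02,.08,.036),(.08,.08,.036),(.08,-.08,.036),(.02,-.08,.036)],(0,255,0))):
        cv2.polylines(im,[np.int32([(proj(cam,t2w(p))-o)*k for p in poly])],True,col,1)
    cv2.polylines(im,[np.int32([(proj(cam,p)-o)*k for p in(P(a,.084),P(a,-.084))])],False,(0,255,255),1)
    cv2.imwrite(f"pics/ov_{cam}.png",im)
```

```text
tray 0.49167018089230285 -0.39026842913016535 -0.24429560951909446 cover 1.9246755926751606 0.47700752484750963
```

View pics/ov_top.png

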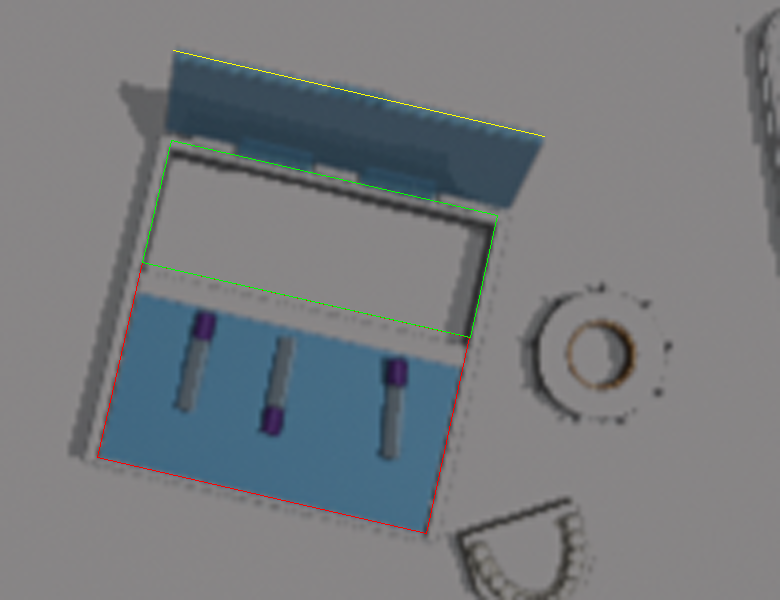

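View pics/ov_scene.png

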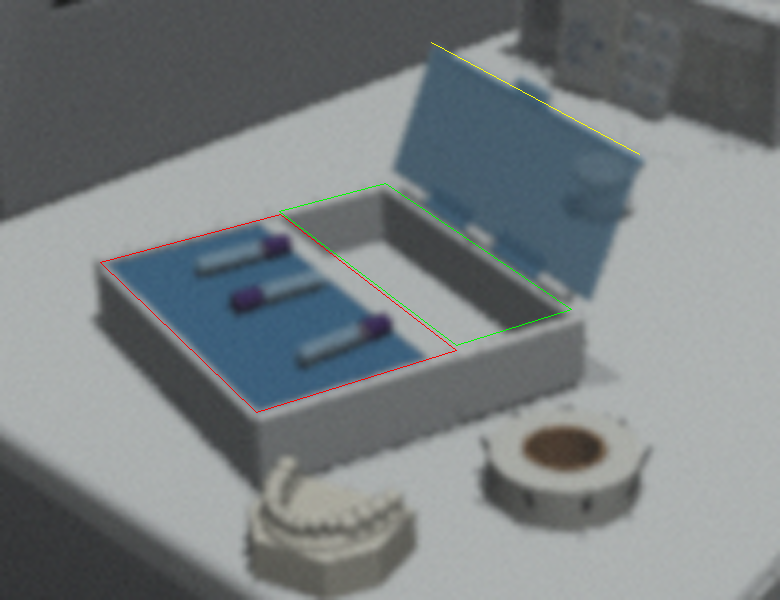

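Both overlays fit within about 2 mm, and the cover is at about 1.92 rad. Next I work out the waypoints.

```bash
python3 - <<'E'
from h import *
np.set_printoptions(precision=4,suppress=True)
for y in(.045,.003,-.052):
    a,b=t2w((-.067,y,.0385)),t2w((.024,y,.0385));print(y,a,b)
print("unit x",np.cos(TH),np.sin(TH))
E
python3 -m handwheel '{"linear":[[0,0,4],[0,0,4],[0,0,4],[0,-4,2],[0.5,-4.9,0],[0.5,-4.9,0],[0.5,-4.9,0],[0.5,-4.9,0],[0.5,-4.9,0],[0.5,-4.9,0]],"roll":[6.3,6.3,0,0,0,0,0,0,0,0]}' 1 20
```

```text
0.045 [ 0.4375 -0.3304  0.0385] [ 0.5258 -0.3524  0.0385]
0.003 [ 0.4274 -0.3712  0.0385] [ 0.5157 -0.3932  0.0385]
-0.052 [ 0.4141 -0.4245  0.0385] [ 0.5024 -0.4465  0.0385]
unit x 0.9703079386502276 -0.24187290917410767
t: 1.4
ee_pos: [0.3207, 0.2452, 0.3715]
eef_rot: [3.141, 0.0, 2.898]
ft_force: [0.8, 0.3, 0.8]
finger_gap: -0.0001
gripper_force: 0.0
```

```bash
python3 -m handwheel '{"linear":[[2,-4.5,0],[2,-4.5,0],[2,-4.5,0],[2,-4.5,0],[1,-4.9,0],[0.5,-4.9,0],[0.5,-4.9,0],[0.5,-4.9,0],[0.5,-4.9,0],[0.5,-4.9,0]]}' && python3 -m handwheel '{"linear":[[0,-4.9,0],[0,-4.9,0],[0,0,-4],[0,0,-4],[0,0,-4],[0,0,-4],[0,0,-4],[0,0,0],[0,0,0]]}'
```

```text
invalid input
```

```bash
python3 -m handwheel '{"linear":[[2,-4.5,0],[2,-4.5,0],[2,-4.5,0],[2,-4.5,0],[1,-4.8,0],[0.5,-4.9,0],[0.5,-4.9,0],[0.5,-4.9,0],[0.5,-4.9,0],[0.5,-4.9,0]],"roll":[0,0,0,0,0,0,0,0,0,0]}' && python3 -m handwheel '{"linear":[[0,-4.9,0],[0,-4.9,0],[0,0,-4],[0,0,-4],[0,0,-4],[0,0,-4],[0,0,-4],[0,0,0],[0,0,0]],"roll":[0,0,0,0,0,0,0,0,0]}'
```

```text
t: 2.4
ee_pos: [0.4355, -0.2276, 0.372]
eef_rot: [3.14, 0.002, 2.899]
ft_force: [0.7, 0.3, 0.4]
finger_gap: -0.0
gripper_force: 0.0
t: 3.3
ee_pos: [0.4359, -0.324, 0.172]
eef_rot: [-3.141, -0.0, 2.898]
ft_force: [0.3, -0.1, 0.1]
finger_gap: -0.0002
gripper_force: 0.0
```

```bash
python3 -m handwheel '{"linear":[[0.15,-0.65,-3],[0,0,-3],[0,0,-3],[0,0,-2.5],[0,0,-1.8],[0,0,0],[0,0,0]],"roll":[0,0,0,0,0,0,0]}' && python3 -c "
from h import *
save('scene','s1.png')
im=cv2.imread('pics/s1.png')[120:270,140:335];cv2.imwrite('pics/s1c.png',cv2.resize(im,None,fx=4,fy=4,interpolation=cv2.INTER_CUBIC))"
```

```text
t: 4.0
ee_pos: [0.4391, -0.3314, 0.0406]
eef_rot: [-3.14, 0.004, 2.898]
ft_force: [0.5, -0.4, 0.9]
finger_gap: -0.0004
gripper_force: 0.0
```

View pics/s1c.png

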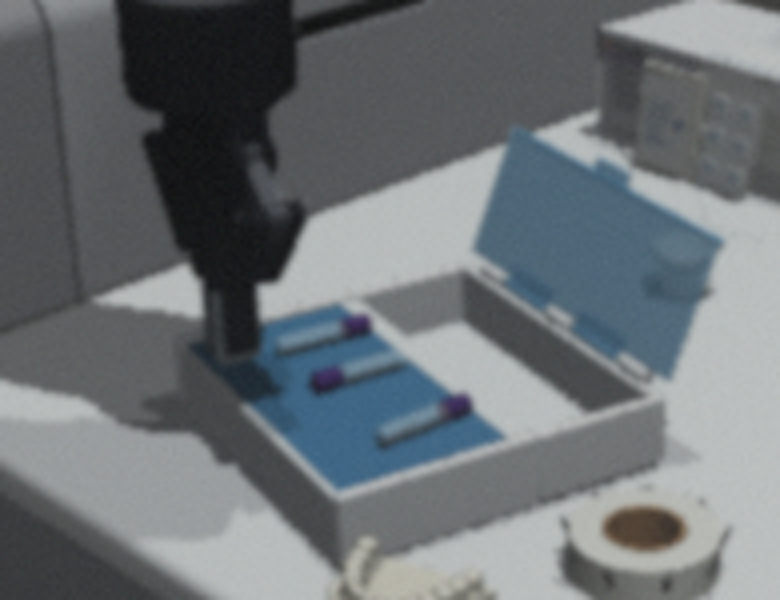

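The fingers sit behind vial 1 with their tip at crop (235,355). The vial's near end is at (280,350), so they line up. Pushing now.

```bash
python3 -m handwheel '{"linear":[[0.5,-0.13,-0.2],[0.9,-0.22,0],[0.9,-0.22,0],[0.9,-0.22,0],[0.9,-0.22,0],[0.9,-0.22,0],[0.9,-0.22,0],[0.9,-0.22,0],[0.9,-0.22,0],[0.9,-0.22,0]],"roll":[0,0,0,0,0,0,0,0,0,0]}' && python3 -m handwheel '{"linear":[[0.3,-0.07,0],[0,0,0],[0,0,4],[0,0,0],[0,0,0]],"roll":[0,0,0,0,0]}' && python3 -c "
from h import *
save('scene','s2.png')
im=cv2.imread('pics/s2.png')[120:270,140:335];cv2.imwrite('pics/s2c.png',cv2.resize(im,None,fx=4,fy=4,interpolation=cv2.INTER_CUBIC))"
```

```text
t: 5.05
ee_pos: [0.524, -0.3514, 0.0363]
eef_rot: [3.142, -0.0, 2.898]
ft_force: [-0.1, -0.2, -0.3]
finger_gap: 0.0
gripper_force: 0.0
t: 5.55
ee_pos: [0.5263, -0.3524, 0.0773]
eef_rot: [-3.141, 0.002, 2.897]
ft_force: [0.6, -0.2, 0.4]
finger_gap: 0.0003
gripper_force: 0.0
```

View pics/s2c.png

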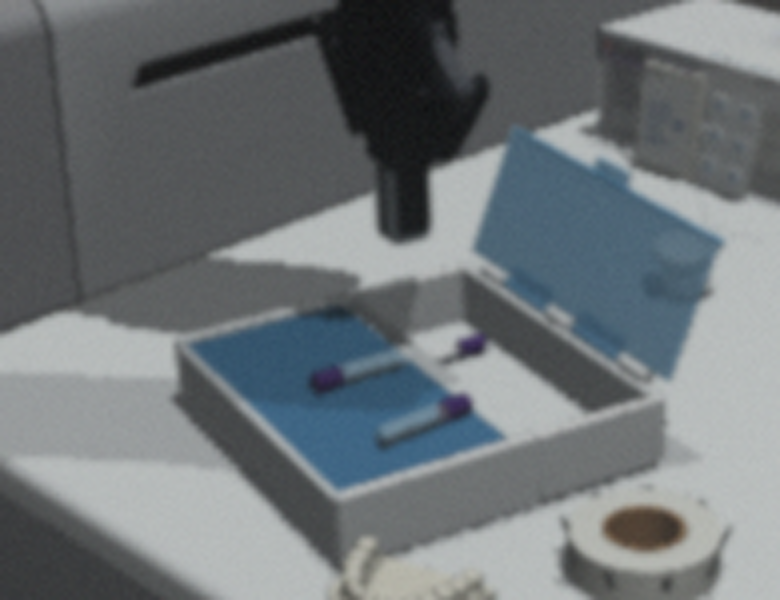

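Vial 1 is in the trough, with its cap at crop (472,345). Vial 2 is next.

```bash
python3 -m handwheel '{"linear":[[-3.3,-0.63,0],[-3.3,-0.63,0],[-3.3,-0.63,0],[0,0,0],[0,0,-2],[0,0,-1.8],[0,0,0],[0,0,0]],"roll":[0,0,0,0,0,0,0,0]}' && python3 -m handwheel '{"linear":[[0.9,-0.22,0],[0.9,-0.22,0],[0.9,-0.22,0],[0.9,-0.22,0],[0.9,-0.22,0],[0.9,-0.22,0],[0.9,-0.22,0],[0.9,-0.22,0],[0.9,-0.22,0],[0.8,-0.2,0]],"roll":[0,0,0,0,0,0,0,0,0,0]}' && python3 -m handwheel '{"linear":[[0,0,0],[0,0,0],[0,0,4],[-3.4,-0.73,0],[-3.4,-0.73,0],[-3.4,-0.73,0],[0,-0.9,0],[0,0,0]],"roll":[0,0,0,0,0,0,0,0]}'; python3 -c "
from h import *
save('scene','s3.png')
im=cv2.imread('pics/s3.png')[120:270,140:335];cv2.imwrite('pics/s3c.png',cv2.resize(im,None,fx=4,fy=4,interpolation=cv2.INTER_CUBIC))"
```

```text
t: 6.4
ee_pos: [0.427, -0.3704, 0.0379]
eef_rot: [3.141, -0.001, 2.898]
ft_force: [0.4, 0.4, 0.0]
finger_gap: -0.0
gripper_force: 0.0
t: 7.4
ee_pos: [0.5171, -0.3928, 0.0383]
eef_rot: [3.142, 0.0, 2.898]
ft_force: [0.4, 0.5, 0.3]
finger_gap: 0.0002
gripper_force: 0.0
t: 8.2
ee_pos: [0.4129, -0.425, 0.0789]
eef_rot: [-3.141, 0.001, 2.894]
ft_force: [0.6, 0.4, -0.2]
finger_gap: -0.0
gripper_force: 0.0
```

View pics/s3c.png

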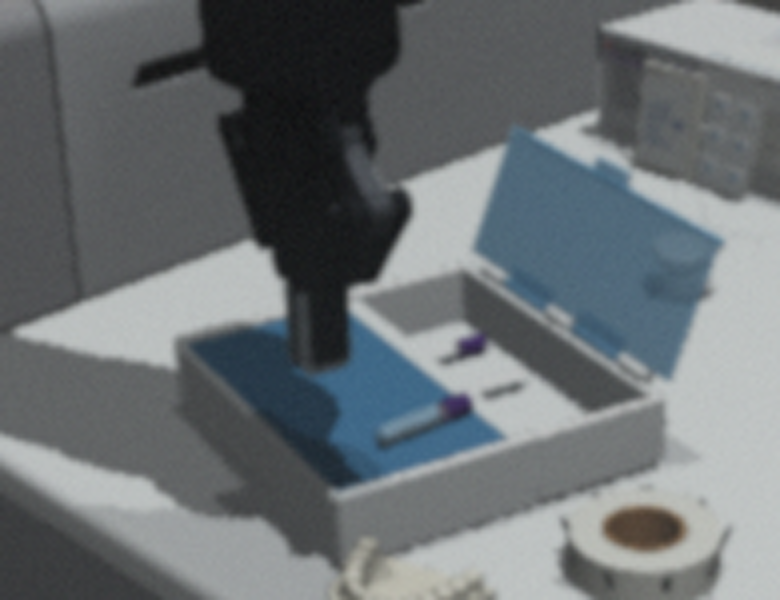

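Vial 2 is in too, lying near crop (500,390). Vial 3 is next.

```bash
python3 -m handwheel '{"linear":[[0.1,0,-2],[0,0,-2],[0,0,0],[0,0,0]],"roll":[0,0,0,0]}' && python3 -m handwheel '{"linear":[[0.9,-0.22,0],[0.9,-0.22,0],[0.9,-0.22,0],[0.9,-0.22,0],[0.9,-0.22,0],[0.9,-0.22,0],[0.9,-0.22,0],[0.9,-0.22,0],[0.9,-0.22,0],[0.8,-0.2,0]],"roll":[0,0,0,0,0,0,0,0,0,0]}' && python3 -m handwheel '{"linear":[[0,0,0],[0,0,0],[0,0,4],[0,0,4.9],[-3.4,0.8,0],[-3.4,0.8,0],[-3.4,0.8,0],[0,0,0]],"roll":[0,0,0,0,0,0,0,0]}'; python3 -c "
from h import *
np.set_printoptions(precision=4,suppress=True)
a=save('scene','s4.png');b=save('top','t4.png')
f=lambda i,o:cv2.resize(i[o[1]:o[1]+150,o[0]:o[0]+100,::-1],None,fx=4,fy=4,interpolation=cv2.INTER_CUBIC)
cv2.imwrite('pics/s4c.png',np.hstack([f(a,(220,130)),f(b,(225,110))]))
for r in optics.regions_of('top','vial_1'): print(r['conf'],r['uv'],w2t(ray('top',r['uv'],.011)))
"
```

```text
t: 8.65
ee_pos: [0.4161, -0.423, 0.0382]
eef_rot: [3.141, -0.0, 2.899]
ft_force: [0.2, -0.1, 0.4]
finger_gap: 0.0
gripper_force: 0.0
t: 9.65
ee_pos: [0.5051, -0.4455, 0.0383]
eef_rot: [3.142, 0.0, 2.898]
ft_force: [0.0, 0.2, 0.5]
finger_gap: -0.0002
gripper_force: 0.0
t: 10.45
ee_pos: [0.3954, -0.4207, 0.1272]
eef_rot: [3.139, -0.004, 2.89]
ft_force: [0.1, -0.2, 0.3]
finger_gap: -0.0003
gripper_force: 0.0
0.52 [297.8, 203.4] [ 0.0378 -0.0598  0.011 ]
0.49 [265.8, 193.0] [0.0437 0.006  0.011 ]
0.48 [243.0, 185.7] [0.0476 0.0528 0.011 ]
```

View pics/s4c.png

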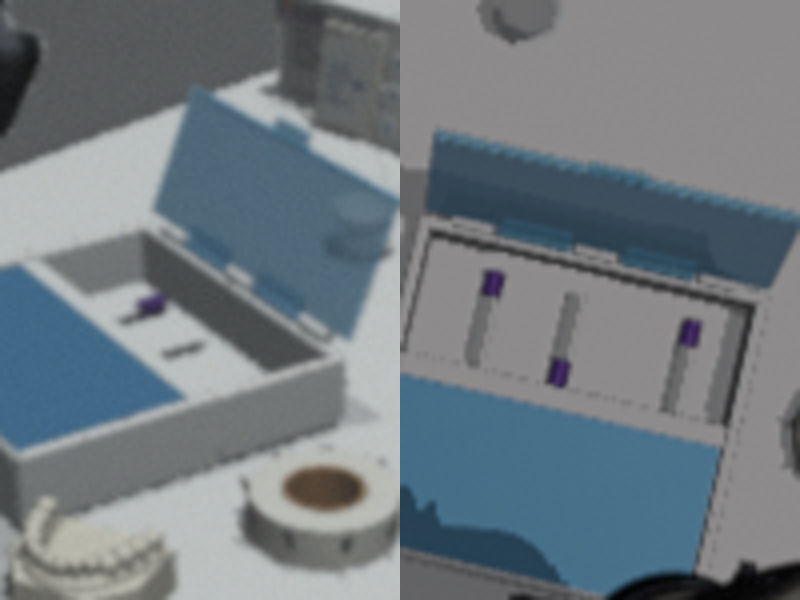

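All three vials lie flat in the trough. The networks put them at tray x 38–48 mm, and the top crop shows their caps at (493,283), (558,372) and (690,332). Now I go over and behind the cover.

```bash
python3 -m handwheel '{"linear":[[0,0,3],[0,0,3],[4.81,-0.22,0],[4.81,-0.22,0],[4.81,-0.22,0],[4.81,-0.22,0],[4.81,-0.22,0],[0,0,0],[0,0,0]],"roll":[0,0,0,0,0,0,0,0,0]}' && python3 -c "
from h import *
np.set_printoptions(precision=4,suppress=True)
s=arm.sense();print(w2t(s['ee_pos']))"
```

```text
t: 11.5
ee_pos: [0.6446, -0.4312, 0.1855]
eef_rot: [-3.141, -0.002, 2.902]
ft_force: [-0.9, -0.4, -0.2]
finger_gap: 0.0003
gripper_force: 0.0
[ 0.1583 -0.0027  0.1855]
```

```bash
python3 -m handwheel '{"linear":[[0,0,-3],[0,0,-3],[0,0,-3.2],[0,0,0],[0,0,0]],"roll":[0,0,0,0,0]}' && python3 -m handwheel '{"linear":[[-1.2,0.3,0],[-1,0.25,0],[-0.9,0.22,0],[-0.7,0.17,0],[-0.7,0.17,0],[-0.7,0.17,0],[-0.55,0.14,0],[0,0,0],[0,0,0]],"roll":[0,0,0,0,0,0,0,0,0]}' && python3 -c "
from h import *
np.set_printoptions(precision=4,suppress=True)
s=arm.sense();print(w2t(s['ee_pos']))"
```

```text
t: 12.0
ee_pos: [0.6419, -0.4327, 0.0959]
eef_rot: [-3.141, -0.001, 2.897]
ft_force: [0.7, -0.5, 0.8]
finger_gap: 0.0001
gripper_force: 0.0
t: 12.9
ee_pos: [0.5851, -0.418, 0.0952]
eef_rot: [3.141, -0.001, 2.898]
ft_force: [0.5, -0.4, 0.1]
finger_gap: -0.0001
gripper_force: 0.0
[ 0.0973 -0.0043  0.0952]
```

```bash
python3 -m handwheel '{"linear":[[-0.97,0.24,-0.2],[-0.97,0.24,-0.2],[-0.7,0.17,-0.4],[-0.7,0.17,-0.4],[-0.56,0.14,-0.6],[-0.56,0.14,-0.6],[-0.36,0.09,-0.75],[-0.36,0.09,-0.75],[-0.14,0.03,-0.7],[0,0,0]],"roll":[0,0,0,0,0,0,0,0,0,0]}' && python3 -c "
from h import *
np.set_printoptions(precision=4,suppress=True)
s=arm.sense();print(w2t(s['ee_pos']))
save('scene','s5.png')
im=cv2.imread('pics/s5.png')[120:270,180:375];cv2.imwrite('pics/s5c.png',cv2.resize(im,None,fx=3,fy=3,interpolation=cv2.INTER_CUBIC))"
```

```text
t: 13.9
ee_pos: [0.5312, -0.4042, 0.0478]
eef_rot: [3.14, -0.002, 2.898]
ft_force: [0.2, -0.7, -0.5]
finger_gap: -0.0002
gripper_force: 0.0
[ 0.0417 -0.004   0.0478]
```

View pics/s5c.png

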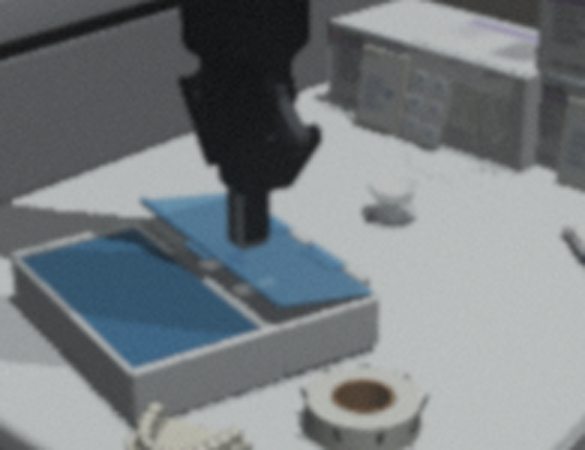

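The cover is almost shut under the finger at crop (248,240). I'll press it down gently.

```bash
python3 -m handwheel '{"linear":[[-0.5,0.12,-0.4],[0,0,-0.3],[0,0,-0.2],[0,0,-0.1],[0,0,0],[0,0,0]],"roll":[0,0,0,0,0,0]}'
```

```text
t: 14.55
ee_pos: [0.5272, -0.4038, 0.0393]
eef_rot: [3.141, 0.0, 2.898]
ft_force: [-0.5, -0.3, -0.6]
finger_gap: 0.0
gripper_force: 0.0
```

```bash
python3 -m handwheel '{"linear":[[0,0,-0.1],[0,0,-0.1],[0,0,-0.1],[0,0,-0.1],[0,0,0],[0,0,0]],"roll":[0,0,0,0,0,0]}'
```

```text
t: 15.15
ee_pos: [0.5274, -0.404, 0.0388]
eef_rot: [3.14, 0.001, 2.898]
ft_force: [-4.9, 5.0, 19.0]
finger_gap: 0.0
gripper_force: 9.5
```

The arm meets a firm stop at z = 38.8 mm with 19 N, so the cover is shut. I'll retreat straight up and check.

```bash
python3 -m handwheel '{"linear":[[0,0,1],[0,0,3],[0,0,4],[0,0,4],[-4,0,4],[-4,0,2],[-4,0,0],[0,0,0],[0,0,0],[0,0,0]],"roll":[0,0,0,0,0,0,0,0,0,0]}' && python3 -c "
from h import *
np.set_printoptions(precision=4,suppress=True)
a=save('scene','s6.png');b=save('top','t6.png')
f=lambda i,o:cv2.resize(i[o[1]:o[1]+150,o[0]:o[0]+130,::-1],None,fx=3,fy=3,interpolation=cv2.INTER_CUBIC)
cv2.imwrite('pics/s6c.png',np.hstack([f(a,(180,150)),f(b,(215,100))]))
for q,z in(('dappen_dish',.013),('tape_roll',.01),('stone_model',.015),('vial_1',.011)):
  for r in optics.regions_of('top',q): print(q,r['conf'],r['uv'],w2t(ray('top',r['uv'],z)))
"
```

```text
t: 16.15
ee_pos: [0.413, -0.4033, 0.2105]
eef_rot: [3.141, 0.0, 2.899]
ft_force: [-0.3, 0.3, -0.6]
finger_gap: 0.0001
gripper_force: 0.0
dappen_dish 0.51 [259.1, 111.3] [0.1985 0.055  0.013 ]
tape_roll 0.78 [347.1, 216.8] [ 0.034  -0.1601  0.01  ]
```

View pics/s6c.png

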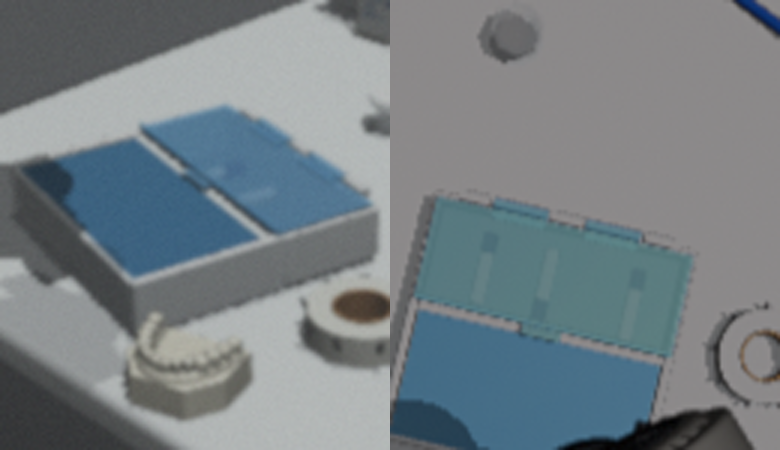

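The cover is flat and the three vials show under it at crop (485,265), (545,285) and (635,300). The dish, tape roll and stone model are where they stood, and the arm is clear.

```bash
python3 -c "
from cell import ticket
print(ticket.sign_off())"
```

```text
the job is handed in; nothing more can be done
None
```

I swept all three vials into the trough, pressed the cover shut, and handed the job in at about 16 s with the arm clear and the other items visibly in place; the sign-off returned no verdict.

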